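# Pack the sound box and hold its front up on a wedge

## Robot

A 6-joint arm with a two-finger parallel gripper is mounted at the origin on the work surface. World frame = base frame: x ahead of the robot, y to its left, z up, the work surface at z = 0. Lengths are in m, angles in rad, forces in N, time in s.
With the tool pointing down it reaches from about 0.275 to 0.85 m from the base axis. Payload 19 kg.
Tool frame: the origin (TCP) lies on the front face of the gripper's body, between the roots of the fingers; the fingertips stand 73 mm ahead of it and the grasp point (between the pads) lies 54 mm ahead of it; z points along the fingers, y is the line along which they close (so a half turn about z gives the same grasp; the last joint's range is limited). The gripper opens to 85 mm and grips with 20 to 120 N. Pads are 22 mm wide; open, the fingers measure 114 mm over their backs; the gripper's body (76 mm by 85 mm) begins 54 mm behind the grasp point. The pads swing forward as they close: fully open they stand 13 mm farther back than shut.
Start: joints at [-1.443, 0.15, 1.437, -0, 1.554, -0.134], TCP at [0.149, -0.555, 0.304] pointing down, gripper open.
Joint ranges: [-2.8, 2.8], [-0.68, 2.1], [0.12, 2.68], [-1.39, 4.53], [0.16, 2.79], [-2.81, 2.81]. Speed limits (rad/s): [1.89, 1.89, 2.22, 3.01, 3.01, 3.01].

## Interface

Orientations are given as [roll, pitch, yaw] about the fixed x, y, z axes, in that order (R = Rz(yaw) Ry(pitch) Rx(roll)).
In Python, from rig import ctrl gives the robot as it stands.
- The arm moves only by the tool move_arm, never from a script. Its argument "steps" is a list of rows, each a list of 7 numbers: the shift along the tool's x, y, z in mm, then the turn, a rotation vector about the tool's x, y, z in rad, then the opening in per cent of the stroke, from 0 (shut) to 100 (fully open). A call has 1 to 5 rows; each row is the pose to reach, as a shift and turn from the pose commanded when the call began, along the tool's axes at that moment; what a row does not reach only later rows make up. A row lasts 1/10 s, in which the tool goes at most 50 mm and 8.59 degrees, less where a joint would pass 70% of its speed; a pose out of reach is approached as far as the arm can. A call with a gripper value outside its range is refused whole. The fingers move at their own pace and stop on an object; "squeeze" is the grip in N (left out, the last holds). Time passes only in rows, so rows that repeat a pose let the fingers close. It gives the time, the measured TCP pose, the force, the opening and the grip force at its end, in the units of the state.
- ctrl.read_state(): the state, without advancing time (a new reading comes with each control period).
- ctrl.snapshot(name): name is "side" or "top" or "wrist"; returns a dict with "pixels" (420x560x3 uint8, blue, green, red), "intrinsics" (3x3 intrinsics, pixels), "extrinsics" (4x4, takes a point from world to camera coordinates). Camera axes: x right, y down, z forward; pixel columns grow to the right and rows downward; lengths in m; the calibration is good to about 2 mm. A picture is of the moment at which its call begins. There is no depth.
- ctrl.close_job(): hands the job in; it is judged then, once.
Trained networks look in a picture, given as the dict that the camera call returned (one of the last four; its "shot" number tells which), for a name from the list of things; names that differ only in an ending like _2 or _b are one class to them, and where a whole thing is asked for, a point or a joint stands for the part that bears it (a point fixed in the world has none). Each returns a list of dicts, best first, with "score" (0 to 1); they miss things now and then, are a little off and sometimes report something else, mostly with a low value. They report only what shows in the picture. A call takes as long as a camera call. They do not tell look-alikes from the thing itself.
- ctrl.look_for(label, picture): "location" ([x, y, z] in m, in world coordinates, good to about 4 mm: the middle of the surface that is visible of it).
- ctrl.trace(label, picture): "mask" (420x560 bool, what is visible of it).
- ctrl.pinpoint(label, picture): "location" ([x, y, z] in m, in world coordinates, good to about 4 mm: a listed point, or the origin of a listed thing).
The state is a dict: "t": time; "q": joint angles; "joint_vel": joint speeds; "effort": joint torques, N m; "tool_pos": TCP position; "eef_rot": TCP orientation; "ft_force": force on the tool from outside, world axes, zero at the start; "moment": the same for the moment, N m; "width": finger opening in m; "grip_force": force on a finger pad.
Only numpy, scipy, OpenCV 4.12 (cv2) and the standard library are available. Lean on these libraries where they do the work, as an engineer would, in place of code of your own. Each camera call takes 0.05 s, during which the arm holds its last target. There are 200 camera calls.

## Task

Pack the battery block and the capacitor can side by side, upright and fully down, into the open steel case on the base board and let go of them. Then take the wooden wedge, lay it flat on the board and push its thin end under the case's plywood front until both front feet are just clear of the board, by about 4 mm, with the back feet still down. Finish there, still gripping the wedge so that it holds the case up, with the robot off the case and its contents, and leave the phone, tape, glue bottle and screwdriver where they are.

Things in the scene. Friction and masses are not known exactly. Their poses are not given: they have to be found in the camera images.
- board: Fixed plywood board, 280 (x) by 200 (y) by 12 mm; origin at the centre of its underside, top at z = 12 mm. A wooden stop batten (20 mm thick, 160 mm along y, top 37 mm above the bench) is fixed across it, its near face at x = +94.5 mm. The case stands with its back to the batten; the wedge is pushed along the board's +x.
- case: Loose open steel case, 0.45 kg, on the board, square to it, back (+x) within 3 mm of the batten, up to 25 mm off the board's middle line. Origin midway between its feet, at their undersides. Four feet 10 mm tall, 14 mm wide at x +-24, y +-50 mm. Inner floor z = 13, rim z = 48 mm. Inside 64 (x) by 110 mm (y), walls 3 mm.
- case_lip (a point): Middle of the lower edge of the case's plywood front (6 mm thick, 134 mm wide, from 10 to 48 mm above the board; its face is at the case's x = -41 mm). The wedge meets this edge: 10 mm above the board at rest; the slot below is open over 86 mm between the front feet. Axes as the case's.
- case_floor (a point): Centre of the case's inner floor, on its surface. Axes as the case's.
- foot_a (a point): Underside centre of the case's front foot at its y = -50 mm; touches the board (z = 12 mm) at rest.
- foot_b (a point): Underside centre of the case's front foot at its y = +50 mm.
- foot_rear (a point): Point midway between the undersides of the two rear feet.
- battery: Loose grey upright battery block with a black band, 54 mm (its x) by 42 mm (its y) by 75 mm tall (its lowest 4 mm drawn in by 4 mm all round), about 0.26 kg, standing on the bench with two small terminals on top; origin at the centre of its underside.
- can: Loose plain aluminium capacitor can, 54 mm in diameter and 75 mm tall, about 0.2 kg, lower edge bevelled by 5 mm, standing on the bench; origin at the centre of its underside. Battery and can start on the same side of the board, either one nearer the robot.
- wedge: Loose pale wood wedge, 125 (x) by 30 mm (y), 0.08 kg, flat on the bench. Origin at its underside's centre. Thin end x = +62.5 mm, 3 mm thick, rising 1 in 5 to 20 mm at x = -22.5; from there to x = -62.5 a block 32 mm tall to grip by. On the board it meets the case 35 mm behind the thin end; each 5 mm more lifts that edge 1 mm, the front feet 0.7 mm. Push 5 to 15 N.
- phone: Bystander: black phone, 150 x 72 x 9 mm, lying on the bench. Origin at the centre of its underside.
- tape: Bystander: roll of tape, 96 mm across, 24 mm tall, lying flat. Origin at the centre of its underside.
- glue: Bystander: white glue bottle, 48 mm across, 130 mm tall. Origin at the centre of its underside.
- driver: Bystander: screwdriver lying on the bench, handle to its -x.
Mind the look-alikes: they are no part of the job. Leave any green look-alike of the can alone. Several things have the shape of the wedge; the one meant has the colours described above.

How it is judged:
On the way, in this order (a step that is already met when the one before it is completed fails the run):
1. the battery block and the can stand upright on the floor of the case, let go (z of battery in the frame of case_floor between -0.004 and 0.005 m and distance between each of battery, can and case_floor below 0.045 m and angle between the z axis of each of battery, can and the z axis of case, either way round below 0.12 rad and z of can in the frame of case_floor between -0.004 and 0.005 m and contact force between each of the fingers, the arm and battery below 0.3 N and contact force between each of the fingers, the arm and can below 0.3 N), for 0.2 s.
2. the gripped wedge, flat on the board, carries the case's front with both front feet just clear of the board (z of foot_a in the frame of board between 0.0135 and 0.02 m and z of foot_b in the frame of board between 0.0135 and 0.02 m and contact force between wedge and case above 1 N and contact force between the fingers and wedge above 1 N and z of wedge in the frame of board between 0.009 and 0.015 m and angle between wedge's own z axis and vertical below 0.08 rad and z of foot_rear in the frame of board between 0.009 and 0.015 m and contact force between each of the fingers, the arm and case below 0.3 N and contact force between each of the fingers, the arm and battery below 0.3 N and contact force between each of the fingers, the arm and can below 0.3 N), for 0.2 s.
At the end, for the whole second after the job is handed in: Battery and can upright (0.12 rad) on the case floor (5 mm), untouched; both front feet 1.5-8 mm above the board, rear feet within 3 mm of it; wedge flat on the board (3 mm, 0.08 rad), gripped (over 1 N), bearing the case (over 1 N); arm off the case; case and wedge at rest, still held (all of step 2 and z of battery in the frame of case_floor between -0.004 and 0.005 m and distance between each of battery, can and case_floor below 0.045 m and angle between the z axis of each of battery, can and the z axis of case, either way round below 0.12 rad and z of can in the frame of case_floor between -0.004 and 0.005 m and linear speed of each of case, wedge below 0.02 m/s); the arm keeps its last pose, push and grip.
It fails at once if a bystander (phone, tape, glue bottle, screwdriver) is shifted by more than 30 mm (distance of any of phone, tape, glue, driver from where it was at the start of the episode above 0.03 m).
It also fails if it takes over 72 s, if anything falls off the work surface, if the arm or the gripper's body presses on something with over 40 N, if the wrist force passes 120 N, or if a joint passes its speed limit or range.

## Working session

There is one attempt and no reset: what is moved stays moved. The work goes in short steps, Python scripts to look and compute and a tool call to move; the robot and the scene stay as the last step left them, time stands still between calls to the robot, and variables do not carry over. Pictures are saved under pics/ and viewed, at most 10 in all, crops included, and the job is handed in when it is done.

Besides the shell and the picture viewer there is one more tool, called after "Emit:" as a command line: name --pt "numbers of a row" for each row, then --argument value for the rest. move_arm: Moves the arm, as the interface text tells. Its arguments: {"type":"object","properties":{"steps":{"type":"array"},"squeeze":{"type":"number"}},"required":["steps"]}

```bash
mkdir -p pics
cat > h.py <<'E'
from rig import ctrl
import numpy as np, cv2
def snap(n,f=None):
    s=ctrl.snapshot(n)
    if f: cv2.imwrite('pics/'+f,s['pixels'])
    return s
def px(s,p):
    c=s['extrinsics']@np.r_[p,1]; u=s['intrinsics']@c[:3]; return u[:2]/u[2]
def ray(s,uv,z):
    E=s['extrinsics'];R=E[:3,:3];o=-R.T@E[:3,3]
    d=R.T@np.linalg.inv(s['intrinsics'])@np.r_[uv,1]; return o+d*(z-o[2])/d[2]
E
python3 - <<'E'
from h import *
s=ctrl.read_state();print(s['tool_pos'],s['eef_rot'],s['ft_force'],s['width'])
for n in('top','side'):
    p=snap(n,n+'0.png')
    for l in['board','case','case_lip','case_floor','battery','can','wedge','phone','tape','glue','driver']:
        print(n,l,[(np.round(d['location'],3).tolist(),round(d['score'],2),px(p,d['location']).astype(int).tolist()) for d in ctrl.pinpoint(l,p)[:4]])
E
```

```text
[ 0.148783   -0.55525122  0.3032799 ] [-3.14038079e+00 -1.41090530e-04  2.61787287e-01] [0.07515586 0.40737653 0.32229358] 0.08524509335442731
top board [([0.536, 0.032, -0.001], 0.65, [260, 214])]
top case [([0.515, 0.083, 0.012], 0.72, [240, 221])]
top case_lip [([0.523, 0.042, 0.017], 0.75, [255, 219])]
top case_floor [([0.514, 0.082, 0.023], 0.84, [240, 221]), ([0.667, 0.397, 0.004], 0.61, [124, 161]), ([0.773, 0.108, -0.001], 0.4, [234, 126])]
top battery [([0.488, -0.267, 0.002], 0.77, [372, 235])]
top can [([0.629, -0.266, 0.005], 0.83, [372, 183])]
top wedge [([0.297, 0.309, 0.001], 0.62, [150, 303]), ([0.449, 0.354, 0.002], 0.6, [136, 244]), ([0.51, 0.08, 0.022], 0.38, [240, 223]), ([0.504, 0.108, 0.01], 0.25, [230, 225])]
top phone [([0.775, 0.106, -0.0], 0.59, [235, 126])]
top tape [([0.778, -0.125, 0.0], 0.93, [320, 127])]
top glue [([0.663, -0.442, -0.003], 0.72, [437, 173]), ([0.509, 0.083, 0.027], 0.34, [239, 223])]
top driver [([0.67, 0.398, 0.004], 0.98, [124, 160])]
side board [([0.533, 0.032, -0.003], 0.75, [268, 244])]
side case [([0.512, 0.078, 0.012], 0.81, [265, 254]), ([0.536, 0.034, -0.002], 0.37, [267, 244])]
side case_lip [([0.52, 0.041, 0.024], 0.69, [270, 240])]
side case_floor [([0.509, 0.076, 0.022], 0.71, [266, 251]), ([0.777, 0.107, -0.001], 0.57, [179, 230])]
side battery [([0.487, -0.271, -0.0], 0.82, [334, 191])]
side can [([0.626, -0.268, 0.0], 0.98, [295, 179])]
side wedge [([0.292, 0.315, 0.002], 0.86, [294, 377]), ([0.451, 0.356, -0.001], 0.59, [213, 356]), ([0.509, 0.076, 0.022], 0.44, [266, 251])]
side phone [([0.776, 0.106, -0.002], 0.95, [179, 230])]
side tape [([0.778, -0.13, 0.001], 0.96, [231, 186]), ([0.659, -0.439, -0.002], 0.5, [311, 154])]
side glue [([0.659, -0.441, 0.002], 0.93, [311, 153])]
side driver [([0.669, 0.4, 0.002], 0.83, [120, 323])]
```

View pics/top0.png

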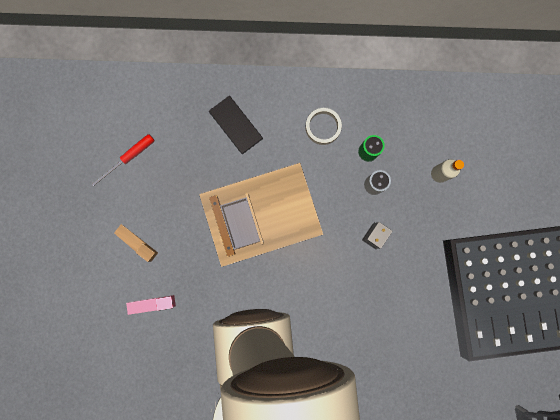

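View pics/side0.png

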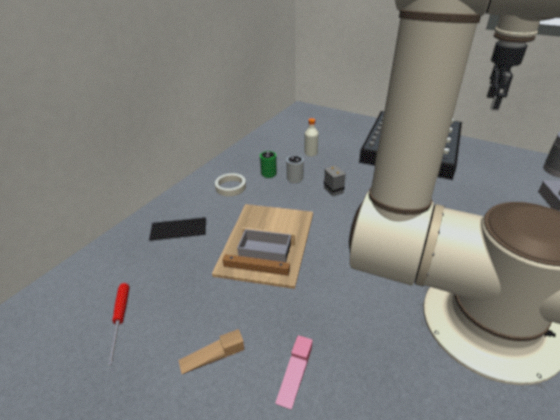

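The top view shows the wooden wedge at (135,243), the pink look-alike at (150,305), and the board centre at (261,214). The case is on the board's left half, with the dark batten at (222,226), so board +x points to image left. The battery is at (377,235), the plain can at (380,181) and the green look-alike at (373,147). Next I'll move over the battery.

Emit:
move_arm --pt "413 -184 -30 0 0 0 100" --pt "413 -184 -30 0 0 0 100" --pt "413 -184 -30 0 0 0 100" --pt "413 -184 -30 0 0 0 100" --pt "413 -184 -30 0 0 0 100"

```text
t: 1.7
tool_pos: [0.3438, -0.3968, 0.3208]
eef_rot: [3.141, -0.0, 0.261]
ft_force: [0.5, -1.1, 0.1]
width: 0.0854
grip_force: 0.0
```

Emit:
move_arm --pt "184 -82 -10 0 0 0 100" --pt "184 -82 -10 0 0 0 100" --pt "184 -82 -10 0 0 0 100" --pt "184 -82 -10 0 0 0 100" --pt "184 -82 -10 0 0 0 100"

```text
t: 2.2
tool_pos: [0.5024, -0.2679, 0.3305]
eef_rot: [-3.141, -0.001, 0.267]
ft_force: [-0.3, -0.1, 0.3]
width: 0.0853
grip_force: 0.0
```

```bash
cat >> h.py <<'E'
def rect(s,m,z):
    "min-area rectangle of a mask, cast to the plane z: centre, sides, yaw of the long side"
    c=max(cv2.findContours(m.astype(np.uint8),0,2)[0],key=cv2.contourArea)[:,0]
    P=np.array([ray(s,u,z)[:2] for u in c.astype(float)])*1000
    (c,(w,h),a)=cv2.minAreaRect(P.astype(np.float32))
    if w<h: w,h,a=h,w,a+90
    return np.round(c,1),round(w,1),round(h,1),round(np.radians((a+90)%180-90),3)
def rel(p,yaw):
    "grasp-point target (m), world yaw -> tool shift mm and z turn"
    s=ctrl.read_state();y=s['eef_rot'][2];d=np.array(p)+[0,0,.054]-s['tool_pos']
    t=(yaw-y+np.pi/2)%np.pi-np.pi/2
    return np.round([1e3*(np.cos(y)*d[0]+np.sin(y)*d[1]),1e3*(np.sin(y)*d[0]-np.cos(y)*d[1]),-1e3*d[2],-t],3).tolist()
E
python3 - <<'E'
from h import *
s=ctrl.read_state();print(s['tool_pos'],s['t'])
w=snap('wrist','w1.png');E=w['extrinsics'];print('cam',-E[:3,:3].T@E[:3,3],w['intrinsics'][0,0])
for l in['battery','can']:
    for d in ctrl.pinpoint(l,w)[:2]:print(l,d['location'],d['score'],px(w,d['location']))
p=snap('top')
for l,z in(('board',.012),('wedge',.015)):
    for d in ctrl.trace(l,p)[:3]:print(l,d['score'],d['mask'].sum(),rect(p,d['mask'],z))
E
```

```text
[ 0.50243496 -0.26789259  0.33048847] 2.2
cam [ 0.57492965 -0.24799427  0.40160495] 365.8268594967107
battery [0.4875, -0.2694, -0.0006] 0.83 [281.70245483 185.41994272]
can [0.6259, -0.2682, 0.0014] 0.75 [316.37339205  56.30457608]
board 0.69 6687 (array([537.9,  30.1]), 284.0, 203.1, np.float64(-1.23))
wedge 0.94 579 (array([452. , 353.5]), 123.1, 35.0, np.float64(0.914))
wedge 0.72 584 (array([294.5, 304.7]), 123.9, 31.7, np.float64(-1.388))
```

View pics/w1.png

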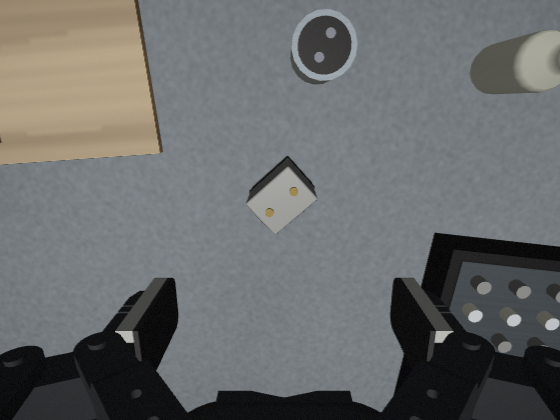

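Wrist view: the battery top has corners at about (247,203), (289,165), (317,198) and (275,234), with terminals at (269,212) and (294,191). The can top is at (325,43).

Run:
```python
from h import *
w=snap('wrist')
q=[ray(w,np.array(u,float),.075)[:2] for u in((247,203),(289,165),(317,198),(275,234))]
c=np.mean(q,0);v=q[1]-q[0]+q[2]-q[3];a=np.arctan2(v[1],v[0]);print(c,np.hypot(*v)/2,np.hypot(*(q[2]-q[1])),a,'can',ray(w,np.array([325.,43.]),.075))
# tool y along battery x: yaw-90deg=a
for yaw in(a+np.pi/2,): 
    print(yaw,rel([c[0],c[1],.12],yaw),rel([c[0],c[1],.06],yaw)); print(ctrl.read_state()['q'])
```

```text
[ 0.48583237 -0.27398156] 0.05250374805480784 0.04009477563207024 -0.5726218713433919 can [ 0.62357881 -0.27399302  0.075     ]
0.9981744554515046 [-12.48, -1.744, 156.524, -0.738] [-12.48, -1.744, 216.524, -0.738]
[-6.35941523e-01  1.28351436e-01  1.40917613e+00 -5.53914816e-05
  1.60404749e+00  6.74789612e-01]
```

Emit:
move_arm --pt "-11 -3 40 0 0 -0.148 100" --pt "-11 -3 80 0 0 -0.296 100" --pt "-11 -3 120 0 0 -0.444 100" --pt "-11 -3 150 0 0 -0.592 100" --pt "-11 -3 160 0 0 -0.738 100"

```text
t: 3.05
tool_pos: [0.4861, -0.2716, 0.1672]
eef_rot: [-3.137, -0.0, 1.004]
ft_force: [-0.0, 1.2, -0.5]
width: 0.0856
grip_force: 0.0
```

Emit:
move_arm --pt "0 0 40 0 0 0 100" --pt "0 0 54 0 0 0 100" --pt "0 0 54 0 0 0 30" --pt "0 0 54 0 0 0 30" --pt "0 0 54 0 0 0 30" --squeeze 50

```text
t: 3.55
tool_pos: [0.4882, -0.272, 0.1183]
eef_rot: [3.139, 0.0, 0.999]
ft_force: [0.1, -0.0, -2.6]
width: 0.0532
grip_force: 52.7
```

Emit:
move_arm --pt "0 0 0 0 0 0 30" --pt "0 0 0 0 0 0 30" --pt "0 0 0 0 0 0 30"

```text
t: 3.85
tool_pos: [0.4882, -0.2719, 0.1181]
eef_rot: [3.139, 0.0, 1.0]
ft_force: [-2.3, -0.2, 7.6]
width: 0.0534
grip_force: 53.7
```

Emit:
move_arm --pt "0 0 -40 0 0 0 30" --pt "30 -30 -90 0 0 0.13 30" --pt "55 -55 -130 0 0 0.26 30" --pt "85 -85 -170 0 0 0.4 30" --pt "115 -115 -200 0 0 0.53 30"

```text
t: 4.35
tool_pos: [0.4573, -0.1336, 0.3011]
eef_rot: [3.14, -0.001, 0.463]
ft_force: [1.4, -0.1, -1.8]
width: 0.0532
grip_force: 54.3
```

Run:
```python
from h import *
s=ctrl.read_state();print(s['width'],s['grip_force'],s['ft_force'])
print(rel([.418,.047,.276],.34),s['eef_rot'],s['tool_pos'])
```

```text
0.05324832902288678 54.31988775730133 [ 1.3850848  -0.06936587 -1.82479798]
[45.541, -179.163, -28.943, 0.123] [ 3.14001935e+00 -1.33723005e-03  4.63268090e-01] [ 0.45732264 -0.13363005  0.30105738]
```

Emit:
move_arm --pt "45 -179 -29 0 0 0.123 30" --pt "45 -179 -29 0 0 0.123 30" --pt "45 -179 -29 0 0 0.123 30" --pt "45 -179 -29 0 0 0.123 30" --pt "45 -179 -29 0 0 0.123 30"

```text
t: 4.85
tool_pos: [0.4159, 0.0486, 0.3294]
eef_rot: [3.141, -0.003, 0.351]
ft_force: [0.4, -0.3, -2.1]
width: 0.053
grip_force: 54.3
```

Run:
```python
from h import *
w=snap('wrist','w2.png')
for l in['case','case_floor','case_lip','battery']:
    for d in ctrl.pinpoint(l,w)[:2]:print(l,d['location'],d['score'],px(w,d['location']))
s=ctrl.read_state();print(s['tool_pos'],s['eef_rot'],s['ft_force'])
```

```text
case [0.5069, 0.0802, 0.0117] 0.71 [285.24345238  80.24732974]
case_floor [0.5088, 0.0822, 0.0267] 0.96 [284.04156741  76.60207546]
case_floor [0.501, 0.104, 0.014] 0.43 [260.69030419  77.28680511]
case_lip [0.5259, 0.0429, 0.0215] 0.82 [328.09903768  74.16329398]
battery [0.4174, 0.049, 0.2111] 0.97 [284.07605529 241.10995234]
[0.41716835 0.04449374 0.32744774] [3.14155689e+00 1.74776703e-04 3.45607357e-01] [ 0.05543512 -0.2066001  -2.46676086]
```

View pics/w2.png

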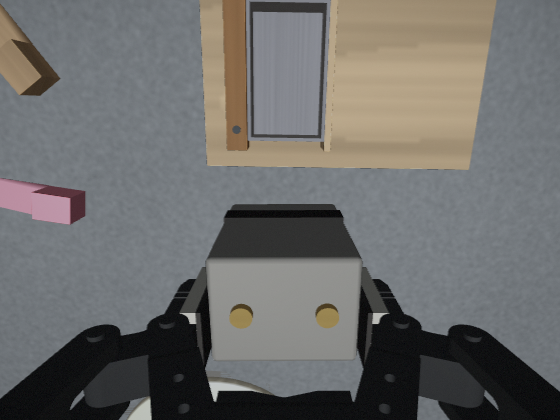

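The case's near rim runs from (247,140) to (325,140) and the plywood front is the thin strip at x≈329. The board's near edge runs from (207,166) to (470,169), and the battery is held upright.

Run:
```python
from h import *
w=snap('wrist','w2b.png')
cv2.imwrite('pics/w2c.png',cv2.resize(w['pixels'][:175,195:345],None,fx=4,fy=3.4,interpolation=cv2.INTER_CUBIC))
a,b=[ray(w,np.array(u,float),.012)[:2] for u in((207,166),(470,169.5))]
v=a-b;print('board yaw',np.arctan2(v[1],v[0]),np.hypot(*v),a,b)
s=ctrl.read_state();print(s['tool_pos'],s['eef_rot'])
```

```text
board yaw 1.902790940596937 0.28012840624122504 [0.39838177 0.12433001] [ 0.48968385 -0.14050174]
[0.41721529 0.0444272  0.32736262] [-3.14145699e+00  3.28707276e-04  3.45282583e-01]
```

View pics/w2c.png

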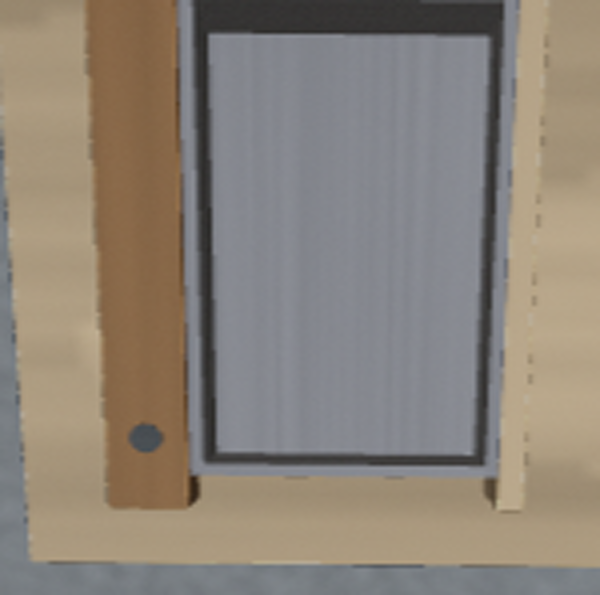

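Crop: the floor's corners are at crop (214,456), (475,452), (490,37) and (208,33), all four visible.

Run:
```python
from h import *
w=snap('wrist')
C=np.array([(214,456),(475,452),(490,37),(208,33)])/[4,3.4]+[195,0]
q=np.array([ray(w,u,.025)[:2] for u in C]);print(q)
c=q.mean(0);print('floor',c,[np.hypot(*(q[i]-q[i-1])) for i in range(4)])
R=np.array([[np.cos(1.903),np.sin(1.903)],[-np.sin(1.903),np.cos(1.903)]])
a=np.array([.39838,.12433]);bc=a-R.T@[.14,.1];print('board c',bc,'case in board',R@(c-bc))
P=np.array([ray(w,np.array([(197+0*0)/4+195,470/3.4]),.06)[:2],ray(w,np.array([490/4+195,470/3.4]),.06)[:2]]);print('near rim mid',P.mean(0),'->c',P.mean(0)+R.T@[0,-.0565])
cb=c
for y in(-.031,.025):
    t=c+R.T@[0,y];print(y,t,rel([t[0],t[1],.12],1.903-np.pi/2))
```

```text
[[0.44633752 0.09235679]
 [0.46950855 0.03131355]
 [0.57246028 0.06748803]
 [0.55160628 0.12831145]]
floor [0.50997816 0.07986745] [np.float64(0.11123959861865888), np.float64(0.06529298444212955), np.float64(0.10912218051920107), np.float64(0.06429913108259117)]
board c [0.53857038 0.02459707] case in board [0.06157323 0.0090038 ]
near rim mid [0.45671841 0.06138963] ->c [0.51012933 0.07981581]
-0.031 [0.53928326 0.08997739] [130.272, -1.562, 153.333, 0.013]
0.025 [0.48634501 0.07171428] [74.277, -2.287, 153.333, 0.013]
```

Emit:
move_arm --pt "50 -1 30 0 0 0.013 30" --pt "100 -2 70 0 0 0.013 30" --pt "129 -2 110 0 0 0.013 30" --pt "129 -2 135 0 0 0.013 30" --pt "129 -2 135 0 0 0.013 30"

```text
t: 5.7
tool_pos: [0.5371, 0.0907, 0.1864]
eef_rot: [-3.139, 0.009, 0.333]
ft_force: [-0.7, -0.5, -1.4]
width: 0.0533
grip_force: 54.2
```

Run:
```python
from h import *
print(rel([.5379,.0895,.089],.332),ctrl.read_state()['ft_force'])
p=snap('side')
import cv2
cv2.imwrite('pics/s1.png',cv2.resize(p['pixels'][150:310,190:350],None,fx=3.7,fy=3.7))
```

```text
[0.4, 1.362, 43.423, 0.001] [-0.73414562 -0.47608944 -1.35409321]
```

View pics/s1.png

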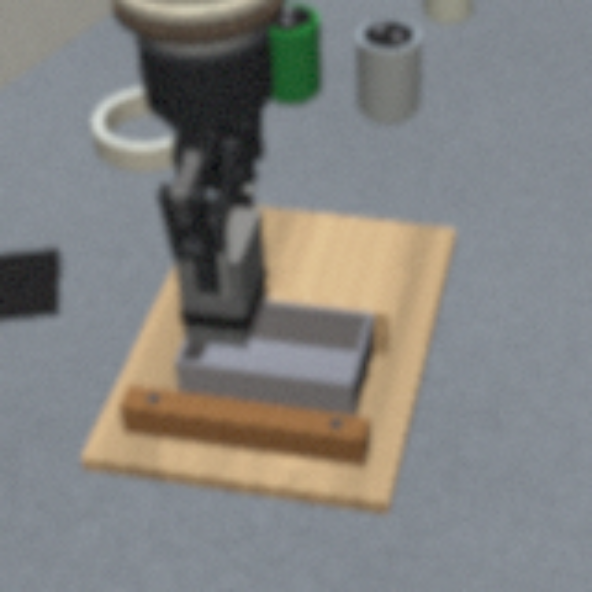

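The battery is above the left (world +x) end of the case and aligned with it. Descending.

Emit:
move_arm --pt "0 1 15 0 0 0 30" --pt "0 1 25 0 0 0 30" --pt "0 1 33 0 0 0 30" --pt "0 1 40 0 0 0 30" --pt "0 1 40 0 0 0 30"

```text
t: 6.25
tool_pos: [0.5377, 0.09, 0.1521]
eef_rot: [-3.141, 0.001, 0.334]
ft_force: [-0.1, -0.5, -0.9]
width: 0.0533
grip_force: 54.4
```

Emit:
move_arm --pt "0 0 5 0 0 0 30" --pt "0 0 8 0 0 0 30" --pt "0 0 8 0 0 0 30"

```text
t: 6.55
tool_pos: [0.5379, 0.0901, 0.1442]
eef_rot: [-3.141, 0.0, 0.334]
ft_force: [0.0, -0.3, -2.4]
width: 0.0533
grip_force: 54.4
```

Emit:
move_arm --pt "0 0 2 0 0 0 30" --pt "0 0 2 0 0 0 30"

```text
t: 6.75
tool_pos: [0.5383, 0.0902, 0.1432]
eef_rot: [3.141, -0.001, 0.334]
ft_force: [-0.6, -0.4, 6.4]
width: 0.0533
grip_force: 55.2
```

Emit:
move_arm --pt "0 0 0 0 0 0 100" --pt "0 0 0 0 0 0 100" --pt "0 0 0 0 0 0 100" --pt "0 0 0 0 0 0 100" --pt "0 0 -25 0 0 0 100"

```text
t: 7.25
tool_pos: [0.5368, 0.09, 0.1651]
eef_rot: [-3.14, 0.005, 0.334]
ft_force: [-0.8, 0.5, -0.0]
width: 0.0851
grip_force: 0.0
```

Emit:
move_arm --pt "0 0 -50 0 0 0 100" --pt "0 0 -100 0 0 0 100" --pt "-30 30 -140 0 0 0 100" --pt "-30 30 -140 0 0 0 100"

```text
t: 7.65
tool_pos: [0.5193, 0.0503, 0.3121]
eef_rot: [3.139, -0.005, 0.333]
ft_force: [0.5, 0.6, 0.1]
width: 0.0852
grip_force: 0.0
```

Run:
```python
from h import *
s=ctrl.read_state();print(s['t'],s['tool_pos'],s['q'])
for n in('side','wrist'):
    p=snap(n,n+'2.png')
    for l in['battery','case_floor','can']:
        for d in ctrl.pinpoint(l,p)[:1]:print(n,l,d['location'],d['score'])
print(rel([.625,-.270,.15],.333),rel([.625,-.270,.15],-.5))
```

```text
7.65 [0.51933289 0.05025097 0.31210966] [-5.09820511e-02  3.32163927e-02  1.54846246e+00 -5.96868301e-04
  1.55378896e+00  1.18657877e+00]
side battery [0.5402, 0.0908, 0.0242] 0.94
side case_floor [0.5117, 0.0764, 0.0202] 0.8
side can [0.625, -0.2673, -0.0016] 0.73
wrist battery [0.5423, 0.0854, 0.0264] 0.71
wrist case_floor [0.5091, 0.0827, 0.0255] 0.7
wrist can [0.5256, 0.0435, 0.0194] 0.38
[-6.166, 339.154, 102.262, 0.001] [-6.166, 339.154, 102.262, 0.834]
```

View pics/wrist2.png

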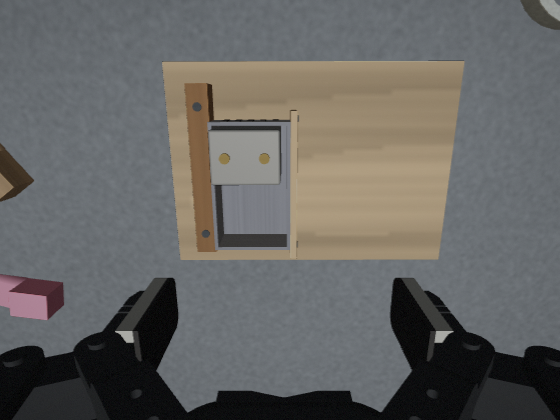

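The battery stands in the far end of the case, top at (245,156), with a free bay at (252,210). Next I'll go to the can.

Emit:
move_arm --pt "-7 240 10 0 0 0 100" --pt "-7 240 10 0 0 0 100" --pt "-7 240 10 0 0 0 100" --pt "-7 240 10 0 0 0 100" --pt "-7 240 10 0 0 0 100"

```text
t: 8.55
tool_pos: [0.592, -0.1794, 0.2963]
eef_rot: [-3.141, 0.001, 0.333]
ft_force: [-0.3, 0.8, 1.1]
width: 0.0855
grip_force: 0.0
```

Emit:
move_arm --pt "0 50 10 0 0 0 100" --pt "0 99 20 0 0 0 100" --pt "0 99 20 0 0 0 100" --pt "0 99 20 0 0 0 100"

```text
t: 8.95
tool_pos: [0.624, -0.2713, 0.2755]
eef_rot: [-3.139, 0.002, 0.333]
ft_force: [0.3, -0.2, 1.1]
width: 0.0852
grip_force: 0.0
```

Run:
```python
from h import *
s=ctrl.read_state();print(s['t'],s['tool_pos'])
w=snap('wrist')
for l in['can']:
    for d in ctrl.pinpoint(l,w)[:2]:
        print(l,d['location'],d['score'],px(w,d['location']),rel(np.r_[d['location'][:2],.062],.333))
im=w['pixels'];g=cv2.GaussianBlur(cv2.cvtColor(im,cv2.COLOR_BGR2GRAY),(5,5),1)
c=cv2.HoughCircles(g,cv2.HOUGH_GRADIENT,1,60,param1=100,param2=25,minRadius=30,maxRadius=60)
for u in c[0][:4]:
    P=ray(w,u[:2].astype(float),.075);print(u,P,rel(np.r_[P[:2],.062],.333))
```

```text
8.95 [ 0.62404523 -0.27126617  0.27550972]
can [0.7137, -0.2506, -0.0025] 0.92 [295.26950458  81.72589941] [90.973, 11.416, 161.303, 0.002]
can [0.6275, -0.2669, -0.0004] 0.65 [281.26838049 177.34214952] [4.2, -1.489, 161.303, 0.002]
[281.5 196.5  36. ] [ 0.62821369 -0.26750654  0.075     ] [4.675, -0.682, 161.303, 0.002]
[300.5  70.5  31. ] [ 0.71769874 -0.25070019  0.075     ] [94.718, 12.824, 161.303, 0.002]
```

Emit:
move_arm --pt "4 -1 50 0 0 0 100" --pt "4 -1 95 0 0 0 100" --pt "4 -1 130 0 0 0 100" --pt "4 -1 155 0 0 0 100" --pt "4 -1 160 0 0 0 100"

```text
t: 9.55
tool_pos: [0.6266, -0.2664, 0.1151]
eef_rot: [-3.139, 0.002, 0.335]
ft_force: [0.7, -0.5, 0.4]
width: 0.0855
grip_force: 0.0
```

Emit:
move_arm --pt "0 0 0 0 0 0 30" --pt "0 0 0 0 0 0 30" --pt "0 0 0 0 0 0 30" --pt "0 0 0 0 0 0 30" --pt "0 0 0 0 0 0 30" --squeeze 50

```text
t: 10.05
tool_pos: [0.6281, -0.2684, 0.12]
eef_rot: [3.14, -0.002, 0.334]
ft_force: [-1.7, 2.7, 6.8]
width: 0.0523
grip_force: 52.0
```

Emit:
move_arm --pt "0 0 -50 0 0 0 30" --pt "0 0 -100 0 0 0 30" --pt "0 0 -150 0 0 0 30" --pt "0 0 -150 0 0 0 30"

```text
t: 10.45
tool_pos: [0.6286, -0.269, 0.2772]
eef_rot: [3.132, -0.009, 0.334]
ft_force: [0.9, 0.3, -0.8]
width: 0.0522
grip_force: 54.0
```

Run:
```python
from h import *
w=snap('wrist','w3.png')
R=np.array([[np.cos(1.903),np.sin(1.903)],[-np.sin(1.903),np.cos(1.903)]])
t=np.array([.510,.0799])+R.T@[0,.026]
print(rel([*t,.15],.333))
for d in ctrl.pinpoint('can',w)[:2]: print(d['location'],d['score'])
s=ctrl.read_state();print(s['tool_pos'])
```

```text
[-23.333, -368.083, 68.955, 0.001]
[0.7137, -0.2506, -0.0008] 0.7
[ 0.62759616 -0.26842243  0.26977887]
```

Emit:
move_arm --pt "-15 -240 -10 0 0 0 30" --pt "-15 -240 -10 0 0 0 30" --pt "-15 -240 -10 0 0 0 30" --pt "-15 -240 -10 0 0 0 30" --pt "-15 -240 -10 0 0 0 30"

```text
t: 11.05
tool_pos: [0.5329, -0.0444, 0.2764]
eef_rot: [-3.14, 0.001, 0.334]
ft_force: [1.0, -0.3, -1.9]
width: 0.0522
grip_force: 54.0
```

Emit:
move_arm --pt "-8 -50 0 0 0 0 30" --pt "-8 -100 0 0 0 0 30" --pt "-8 -128 20 0 0 0 30" --pt "-8 -128 40 0 0 0 30" --pt "-8 -128 40 0 0 0 30"

```text
t: 11.55
tool_pos: [0.4835, 0.0725, 0.2345]
eef_rot: [-3.14, 0.005, 0.336]
ft_force: [0.4, -0.0, -1.4]
width: 0.0523
grip_force: 53.9
```

Run:
```python
from h import *
w=snap('wrist','w4.png')
R=np.array([[np.cos(1.903),np.sin(1.903)],[-np.sin(1.903),np.cos(1.903)]])
t=np.array([.510,.0799])+R.T@[0,.026]
print(t,rel([*t,.088],.333))
for l in('can','battery'):
  for d in ctrl.pinpoint(l,w)[:2]: print(l,d['location'],d['score'])
s=ctrl.read_state();print(s['tool_pos'],s['width'],s['grip_force'])
```

```text
[0.48542152 0.0714207 ] [0.857, 0.809, 94.178, 0.001]
can [0.4837, 0.0701, 0.1161] 0.79
battery [0.538, 0.0921, 0.0255] 0.82
battery [0.5091, 0.0823, 0.026] 0.69
[0.48533711 0.07127203 0.23789289] 0.052356729234991434 53.9558932185173
```

View pics/w4.png

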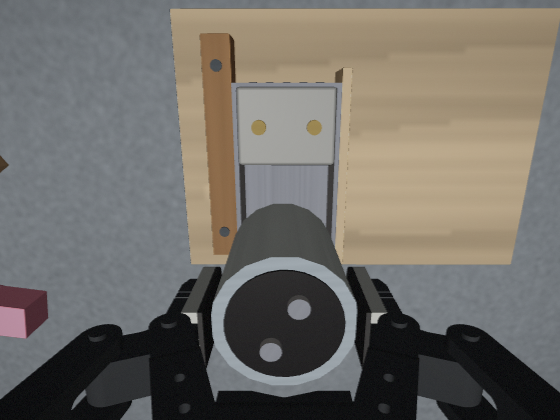

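The can is held upright above the free bay, whose centre is near (287,205), and lined up with the case. Descending.

Emit:
move_arm --pt "0 0 40 0 0 0 30" --pt "0 0 55 0 0 0 30" --pt "0 0 67 0 0 0 30" --pt "0 0 77 0 0 0 30" --pt "0 0 83 0 0 0 30"

```text
t: 12.2
tool_pos: [0.4856, 0.0715, 0.1545]
eef_rot: [3.141, -0.001, 0.333]
ft_force: [1.7, 1.5, -0.1]
width: 0.052
grip_force: 54.2
```

Emit:
move_arm --pt "0 0 4 0 0 0 30" --pt "0 0 4 0 0 0 30"

```text
t: 12.4
tool_pos: [0.4853, 0.0717, 0.1505]
eef_rot: [-3.142, -0.0, 0.334]
ft_force: [2.5, 0.5, -0.9]
width: 0.052
grip_force: 54.1
```

Emit:
move_arm --pt "0 0 3 0 0 0 30" --pt "0 0 6 0 0 0 30" --pt "0 0 6 0 0 0 30"

```text
t: 12.7
tool_pos: [0.4854, 0.0718, 0.145]
eef_rot: [3.141, -0.001, 0.334]
ft_force: [1.1, 1.1, 5.1]
width: 0.0521
grip_force: 54.7
```

Emit:
move_arm --pt "0 0 1 0 0 0 30" --pt "0 0 1 0 0 0 30"

```text
t: 12.9
tool_pos: [0.4857, 0.0719, 0.1449]
eef_rot: [3.141, -0.002, 0.334]
ft_force: [-2.6, 1.6, 18.1]
width: 0.0521
grip_force: 56.0
```

Emit:
move_arm --pt "0 0 0 0 0 0 100" --pt "0 0 0 0 0 0 100" --pt "0 0 0 0 0 0 100" --pt "0 0 0 0 0 0 100" --pt "0 0 -25 0 0 0 100"

```text
t: 13.4
tool_pos: [0.4838, 0.0717, 0.1661]
eef_rot: [-3.14, 0.005, 0.334]
ft_force: [-0.3, 0.1, 0.2]
width: 0.0853
grip_force: 0.0
```

Emit:
move_arm --pt "0 0 -50 0 0 0 100" --pt "0 0 -100 0 0 0 100" --pt "-40 -20 -150 0 0 0 100" --pt "-40 -20 -150 0 0 0 100"

```text
t: 13.8
tool_pos: [0.4396, 0.0778, 0.3222]
eef_rot: [3.14, -0.004, 0.334]
ft_force: [0.4, 0.0, -1.1]
width: 0.0853
grip_force: 0.0
```

Run:
```python
from h import *
w=snap('wrist','w5.png')
p=snap('side','s5.png')
for l in('can','battery','case_floor'):
  for q in(w,p):
   for d in ctrl.pinpoint(l,q)[:1]: print(l,d['location'],d['score'])
s=ctrl.read_state();print(s['t'],s['tool_pos'],s['q'])
for d in ctrl.pinpoint('wedge',w)[:3]+ctrl.pinpoint('wedge',p)[:3]: print('wedge',d['location'],d['score'])
cv2.imwrite('pics/c5.png',np.hstack([cv2.resize(w['pixels'][:300],(400,300)),cv2.resize(p['pixels'][180:300,200:360],(400,300))]))
```

```text
can [0.4809, 0.0714, 0.0272] 0.68
can [0.7127, -0.249, 0.0014] 0.82
battery [0.5407, 0.0926, 0.0257] 0.8
battery [0.5418, 0.088, 0.0246] 0.56
case_floor [0.506, 0.0829, 0.0245] 0.7
14.2 [0.44100445 0.07741367 0.31710464] [ 1.33984190e-03 -1.22119671e-01  1.68718797e+00  9.09287867e-05
  1.57887043e+00  1.23853798e+00]
wedge [0.2969, 0.3064, -0.0001] 0.8
wedge [0.4576, 0.3551, 0.0008] 0.57
wedge [0.4497, 0.3552, -0.0008] 0.87
wedge [0.2926, 0.3133, 0.0024] 0.58
```

View pics/c5.png

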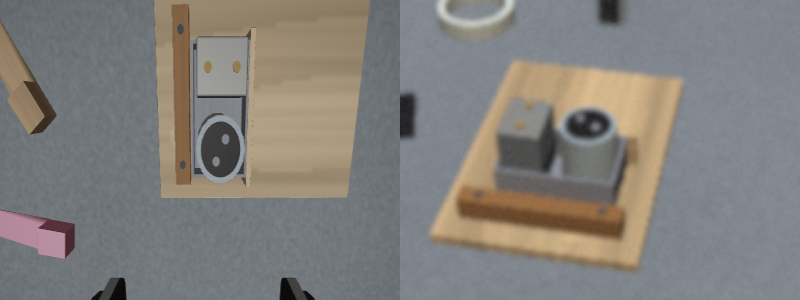

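Both items are seated in the case, fully down: the battery at crop (222,66) and the can at (221,148), upright in both views. Next is the wooden wedge; its block end is at wrist (40,120).

Emit:
move_arm --pt "6 -43 10 0 0 -0.12 100" --pt "12 -86 20 0 0 -0.24 100" --pt "19 -129 30 0 0 -0.36 100" --pt "25 -172 40 0 0 -0.48 100" --pt "31 -215 47 0 0 -0.58 100"

```text
t: 14.8
tool_pos: [0.3989, 0.2925, 0.2705]
eef_rot: [-3.141, 0.001, 0.919]
ft_force: [1.5, 0.1, 0.5]
width: 0.0851
grip_force: 0.0
```

Emit:
move_arm --pt "0 0 0 0 0 0 100" --pt "0 0 0 0 0 0 100"

```text
t: 15.0
tool_pos: [0.3993, 0.2915, 0.2708]
eef_rot: [-3.141, 0.001, 0.915]
ft_force: [-0.0, -0.8, 0.8]
width: 0.0855
grip_force: 0.0
```

Run:
```python
from h import *
w=snap('wrist','w6.png')
for d in ctrl.pinpoint('wedge',w)[:2]: print(d['location'],d['score'],px(w,d['location']))
for d in ctrl.trace('wedge',w)[:2]: print(d['score'],d['mask'].sum(),rect(w,d['mask'],.0))
s=ctrl.read_state();print(s['t'],s['tool_pos'],s['eef_rot'])
```

```text
[0.4534, 0.3592, 0.0012] 0.81 [285.48147896  87.10914846]
[0.2957, 0.307, -0.0045] 0.7 [192.63475562 231.84785114]
0.98 5536 (array([453.3, 354.8]), 131.4, 32.9, np.float64(0.937))
0.96 4812 (array([286.8, 303.9]), 133.2, 46.6, np.float64(-1.387))
15.15 [0.39996908 0.29006992 0.27154023] [ 3.14153201e+00 -2.30154005e-05  9.12082542e-01]
```

View pics/w6.png

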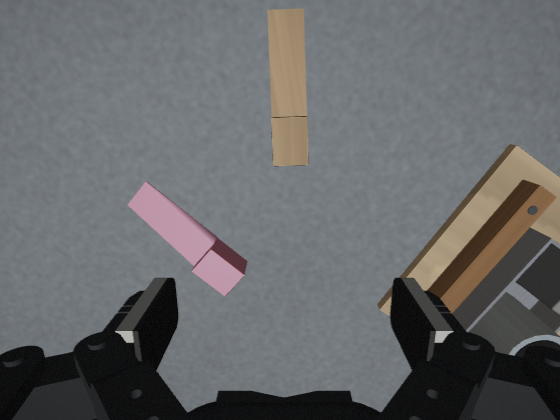

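The wooden wedge's thin end is at (267–304,10) and its block top at (272,117), (307,117), (309,165), (273,166). The pink look-alike stays at (190,240).

Run:
```python
from h import *
w=snap('wrist')
r=lambda u,z:ray(w,np.array(u,float),z)[:2]
b=np.mean([r(u,.032) for u in((272,117),(307,117),(309,165),(273,166))],0)
t=np.mean([r(u,.003) for u in((267,10),(304,9))],0)
v=t-b;L=np.hypot(*v);yaw=np.arctan2(v[1],v[0]);print(b,t,'len(105)',L,yaw)
g=b-.0065*v/L;print(g,rel([*g,.10],yaw),rel([*g,.022],yaw))
```

```text
[0.43066775 0.32033429] [0.49186238 0.40588482] len(105) 0.10518400841828159 0.9498729599625059
[0.42688614 0.31504757] [36.266, 5.87, 117.651, -0.038] [36.266, 5.87, 195.651, -0.038]
```

Emit:
move_arm --pt "20 6 45 0 0 -0.038 100" --pt "36 6 90 0 0 -0.038 100" --pt "36 6 135 0 0 -0.038 100" --pt "36 6 175 0 0 -0.038 100" --pt "36 6 193 0 0 -0.038 100"

```text
t: 15.7
tool_pos: [0.4256, 0.3141, 0.0751]
eef_rot: [-3.14, 0.004, 0.95]
ft_force: [0.4, -0.0, 0.8]
width: 0.0856
grip_force: 0.0
```

Emit:
move_arm --pt "0 0 0 0 0 0 100" --pt "0 0 0 0 0 0 5" --pt "0 0 0 0 0 0 5" --pt "0 0 0 0 0 0 5" --pt "0 0 0 0 0 0 5" --squeeze 80

```text
t: 16.2
tool_pos: [0.4267, 0.3158, 0.0797]
eef_rot: [3.141, -0.002, 0.952]
ft_force: [-12.6, -6.1, 56.9]
width: 0.0287
grip_force: 76.7
```

Emit:
move_arm --pt "0 0 0 0 0 0 5" --pt "0 0 0 0 0 0 5" --pt "0 0 0 0 0 0 5"

```text
t: 16.5
tool_pos: [0.4268, 0.316, 0.0798]
eef_rot: [3.141, -0.002, 0.952]
ft_force: [-1.7, -2.2, 11.1]
width: 0.0286
grip_force: 79.8
```

Emit:
move_arm --pt "0 0 -15 0 0 0 5" --pt "0 0 -50 0 0 0 5" --pt "0 0 -100 0 0 0 5" --pt "0 0 -150 0 0 0 5" --pt "-10 14 -197 0 0 0 5"

```text
t: 17.0
tool_pos: [0.4312, 0.3001, 0.2783]
eef_rot: [3.141, -0.001, 0.953]
ft_force: [1.8, -0.7, -0.1]
width: 0.0288
grip_force: 78.8
```

Emit:
move_arm --pt "-22 30 -5 0 0 -0.13 5" --pt "-45 63 -10 0 0 -0.26 5" --pt "-70 99 -20 0 0 -0.39 5" --pt "-95 134 -25 0 0 -0.52 5" --pt "-120 169 -25 0 0 -0.65 5"

```text
t: 17.5
tool_pos: [0.4995, 0.1045, 0.3018]
eef_rot: [3.14, -0.0, 1.599]
ft_force: [0.7, 1.0, -0.5]
width: 0.0287
grip_force: 78.7
```

Run:
```python
from h import *
s=ctrl.read_state();print(s['t'],s['ft_force'],s['grip_force'],s['width'])
print(rel([.568,-.088,.15],1.903))
```

```text
17.5 [ 0.74784504  0.98990817 -0.54447194] 78.68627071380615 0.02873277944821864
[-194.406, 62.994, 97.786, -0.304]
```

Emit:
move_arm --pt "-47 15 0 0 0 -0.1 5" --pt "-94 30 0 0 0 -0.2 5" --pt "-141 46 0 0 0 -0.304 5" --pt "-188 61 20 0 0 -0.304 5" --pt "-194 63 50 0 0 -0.304 5"

```text
t: 18.0
tool_pos: [0.568, -0.0907, 0.2515]
eef_rot: [3.139, 0.003, 1.895]
ft_force: [-0.4, -0.1, -1.9]
width: 0.0288
grip_force: 78.8
```

Run:
```python
from h import *
w=snap('wrist','w7.png');p=snap('top');q=snap('side')
for n,z in(('w',w),('t',p),('s',q)):
  for l in('wedge','case_lip','case_floor'):
    for d in ctrl.pinpoint(l,z)[:1]: print(n,l,d['location'],d['score'])
s=ctrl.read_state();print(s['t'],s['tool_pos'],s['eef_rot'],rel([.568,-.088,.0378],1.903))
for d in ctrl.trace('wedge',w)[:1]: print(d['score'],rect(w,d['mask'],s['tool_pos'][2]-.0798+.01))
```

```text
w wedge [0.554, -0.0423, 0.1717] 0.65
t wedge [0.2989, 0.3096, -0.0022] 0.74
t case_lip [0.5244, 0.0365, 0.0165] 0.77
t case_floor [0.5108, 0.081, 0.0212] 0.86
s wedge [0.5489, -0.0419, 0.1659] 0.79
s case_lip [0.5203, 0.0438, 0.0233] 0.89
s case_floor [0.5092, 0.0767, 0.0217] 0.77
18.6 [ 0.56671981 -0.08594893  0.25102535] [3.14088307e+00 3.99731013e-04 1.89861035e+00] [-2.354, 0.552, 159.225, -0.004]
0.83 (array([555.8, -54.1]), 138.5, 35.7, np.float64(-1.246))
```

Emit:
move_arm --pt "-2 1 50 0 0 -0.004 5" --pt "-2 1 95 0 0 -0.004 5" --pt "-2 1 130 0 0 -0.004 5" --pt "-2 1 148 0 0 -0.004 5" --pt "-2 1 155 0 0 -0.004 5"

```text
t: 19.15
tool_pos: [0.5675, -0.0877, 0.0935]
eef_rot: [-3.139, -0.002, 1.902]
ft_force: [0.6, 0.6, -0.9]
width: 0.0286
grip_force: 78.9
```

Emit:
move_arm --pt "0 0 2 0 0 0 5" --pt "0 0 2 0 0 0 5" --pt "0 0 2 0 0 0 5"

```text
t: 19.45
tool_pos: [0.5688, -0.088, 0.0947]
eef_rot: [3.14, 0.001, 1.902]
ft_force: [-0.3, -0.6, -1.5]
width: 0.029
grip_force: 78.9
```

Emit:
move_arm --pt "0 0 1.5 0 0 0 5" --pt "0 0 1.5 0 0 0 5"

```text
t: 19.65
tool_pos: [0.5684, -0.0879, 0.0923]
eef_rot: [3.141, 0.0, 1.902]
ft_force: [0.6, 0.3, -1.0]
width: 0.0287
grip_force: 78.9
```

Emit:
move_arm --pt "0 0 1 0 0 0 5" --pt "0 0 1 0 0 0 5"

```text
t: 19.85
tool_pos: [0.5684, -0.088, 0.0918]
eef_rot: [3.141, 0.0, 1.902]
ft_force: [-4.5, 1.1, 11.2]
width: 0.0287
grip_force: 80.5
```

Emit:
move_arm --pt "14 0 0 0 0 0 5" --pt "28 0 0 0 0 0 5" --pt "40 0 0 0 0 0 5" --pt "50 0 0 0 0 0 5" --pt "50 0 0 0 0 0 5"

```text
t: 20.35
tool_pos: [0.5522, -0.0397, 0.0918]
eef_rot: [3.14, 0.0, 1.903]
ft_force: [-1.3, 3.8, 8.7]
width: 0.0287
grip_force: 80.0
```

Emit:
move_arm --pt "3 0 0 0 0 0 5" --pt "6 0 0 0 0 0 5" --pt "6 0 0 0 0 0 5"

```text
t: 20.65
tool_pos: [0.5506, -0.0349, 0.0919]
eef_rot: [3.14, 0.001, 1.902]
ft_force: [0.3, -0.2, 7.1]
width: 0.0286
grip_force: 80.0
```

Emit:
move_arm --pt "3 0 0 0 0 0 5" --pt "6 0 0 0 0 0 5" --pt "6 0 0 0 0 0 5"

```text
t: 20.95
tool_pos: [0.5487, -0.0294, 0.0918]
eef_rot: [3.14, 0.001, 1.902]
ft_force: [0.7, -1.0, 7.5]
width: 0.0287
grip_force: 80.0
```

Emit:
move_arm --pt "2 0 0 0 0 0 5" --pt "3 0 0 0 0 0 5" --pt "3 0 0 0 0 0 5"

```text
t: 21.25
tool_pos: [0.5479, -0.0269, 0.0918]
eef_rot: [3.14, 0.002, 1.902]
ft_force: [1.1, -4.2, 5.9]
width: 0.029
grip_force: 79.8
```

Emit:
move_arm --pt "2 0 0 0 0 0 5" --pt "3 0 0 0 0 0 5" --pt "3 0 0 0 0 0 5"

```text
t: 21.55
tool_pos: [0.5469, -0.0243, 0.0918]
eef_rot: [3.14, 0.002, 1.902]
ft_force: [3.0, -6.8, 5.1]
width: 0.0284
grip_force: 79.7
```

Emit:
move_arm --pt "2 0 0 0 0 0 5" --pt "3 0 0 0 0 0 5" --pt "3 0 0 0 0 0 5"

```text
t: 21.85
tool_pos: [0.546, -0.0215, 0.0919]
eef_rot: [3.14, 0.002, 1.902]
ft_force: [2.2, -6.6, 5.1]
width: 0.0286
grip_force: 79.7
```

Emit:
move_arm --pt "2 0 0 0 0 0 5" --pt "4 0 0 0 0 0 5" --pt "6 0 0 0 0 0 5" --pt "8 0 0 0 0 0 5" --pt "8 0 0 0 0 0 5"

```text
t: 22.35
tool_pos: [0.5433, -0.0138, 0.0918]
eef_rot: [3.14, 0.002, 1.902]
ft_force: [2.0, -4.9, 6.0]
width: 0.0284
grip_force: 79.8
```

Emit:
move_arm --pt "2 0 0 0 0 0 5" --pt "4 0 0 0 0 0 5" --pt "6 0 0 0 0 0 5" --pt "8 0 0 0 0 0 5" --pt "8 0 0 0 0 0 5"

```text
t: 22.85
tool_pos: [0.5407, -0.0062, 0.0918]
eef_rot: [3.14, 0.002, 1.902]
ft_force: [1.8, -5.7, 6.4]
width: 0.029
grip_force: 79.8
```

Run:
```python
from h import *
s=ctrl.read_state();print(s['t'],s['tool_pos'],s['eef_rot'])
w=snap('wrist','w8.png');q=snap('side','s8.png');p=snap('top')
R=np.array([[np.cos(1.903),np.sin(1.903)],[-np.sin(1.903),np.cos(1.903)]])
for n,z in(('w',w),('s',q),('t',p)):
  for l in('wedge','case_lip','foot_a','foot_b','foot_rear','case','battery','can'):
    for d in ctrl.pinpoint(l,z)[:1]:
      x=np.array(d['location']); print(n,l,np.round(x,4),'incase',np.round(R@(x[:2]-[.51,.0799]),4),d['score'])
```

```text
22.85 [ 0.54070438 -0.00615548  0.0918384 ] [3.13977825e+00 1.82114097e-03 1.90192234e+00]
w wedge [0.5226 0.0387 0.0158] incase [-0.0431  0.0015] 0.91
w foot_a [0.5664 0.0746 0.012 ] incase [-0.0234 -0.0516] 0.96
w foot_b [0.5664 0.0746 0.012 ] incase [-0.0234 -0.0516] 0.96
w case [0.5055 0.0849 0.0148] incase [0.0062 0.0026] 0.63
w battery [0.5383 0.0937 0.0278] incase [ 0.0038 -0.0313] 0.97
w can [0.4839 0.0747 0.03  ] incase [0.0036 0.0264] 0.86
s wedge [0.2929 0.3122 0.0026] incase [0.2904 0.1295] 0.92
s case_lip [0.5149 0.0444 0.0265] incase [-0.0352  0.0069] 0.73
s foot_a [0.5678 0.0746 0.0157] incase [-0.0239 -0.0529] 0.87
s foot_b [0.5678 0.0746 0.0157] incase [-0.0239 -0.0529] 0.87
s foot_rear [0.4996 0.1068 0.0153] incase [0.0288 0.0011] 0.96
s case [0.5114 0.0801 0.0149] incase [-0.0003 -0.0014] 0.68
s battery [0.5405 0.0896 0.023 ] incase [-0.0008 -0.032 ] 0.98
s can [0.4826 0.0736 0.0255] incase [0.003 0.028] 0.93
t wedge [ 0.2976  0.3091 -0.0054] incase [0.2859 0.126 ] 0.77
t case_lip [0.5255 0.0438 0.0228] incase [-0.0392 -0.0029] 0.47
t foot_a [0.4673 0.0417 0.0136] incase [-0.0222  0.0528] 0.67
t foot_b [0.4673 0.0417 0.0136] incase [-0.0222  0.0528] 0.67
t case [0.5143 0.0818 0.0116] incase [ 0.0004 -0.0047] 0.65
t battery [0.539  0.095  0.0293] incase [ 0.0048 -0.0323] 0.38
t can [ 0.7092 -0.2532  0.002 ] incase [-0.3799 -0.0797] 0.59
```

Emit:
move_arm --pt "2 0 0 0 0 0 5" --pt "4 0 0 0 0 0 5" --pt "4 0 0 0 0 0 5" --pt "4 0 0 0 0 0 5" --pt "4 0 0 0 0 0 5"

```text
t: 24.7
tool_pos: [0.5394, -0.0024, 0.0918]
eef_rot: [3.14, 0.002, 1.902]
ft_force: [2.9, -5.2, 5.9]
width: 0.0284
grip_force: 79.8
```

Run:
```python
from h import *
s=ctrl.read_state();print(s['t'],s['tool_pos'],s['ft_force'],s['grip_force'])
# lift check: flow in the fixed side camera, before (s5) vs now, wedge model: theta about rear feet, slide d
q=snap('side');a=cv2.imread('pics/s5.png',0);b=cv2.cvtColor(q['pixels'],cv2.COLOR_BGR2GRAY)
R=np.array([[np.cos(1.903),np.sin(1.903)],[-np.sin(1.903),np.cos(1.903)]]);c=np.array([.51,.0799])
W=lambda P:np.r_[c+R.T@P[:2],P[2]+.012]
pts=[np.array(P) for P in((.027,-.030,.08),(0,-.030,.088),(.027,.026,.085),(0,.026,.088),(.035,-.03,.035),(.035,.03,.035),(.035,0,.04))]
u0=np.array([px(q,W(P)) for P in pts],np.float32)
u1,st,_=cv2.calcOpticalFlowPyrLK(a,b,u0[:,None],None,winSize=(15,15),maxLevel=2)
f=u1[:,0]-u0
bat=np.array([[px(q,W(np.array([.105,y,.025])))] for y in(-.03,0.,.05)],np.float32)
v,_,_=cv2.calcOpticalFlowPyrLK(a,b,bat,None,winSize=(15,15));print('batten flow',(v-bat)[:,0].round(2).tolist())
def M(P,th,d):
    x=P[0]-.031;z=P[2];return np.array([.031+x*np.cos(th)+z*np.sin(th)+d,P[1],-x*np.sin(th)+z*np.cos(th)])
from scipy.optimize import least_squares
r=least_squares(lambda p:np.r_[[px(q,W(M(P,*p)))-px(q,W(P))-g for P,g in zip(pts,f)]].ravel(),[.05,0],loss='soft_l1',f_scale=.5,x_scale=[.05,.002])
print(f.round(1).tolist(),st.ravel(),'theta',r.x,'foot lift mm',55*np.sin(r.x[0]))
```

```text
24.7 [ 0.53943006 -0.00243747  0.0918313 ] [ 2.88888722 -5.18141633  5.8793235 ] 79.81842756271362
batten flow [[-0.3199999928474426, 0.07999999821186066], [-1.0499999523162842, -0.03999999910593033], [6.360000133514404, 1.0700000524520874]]
[[-0.699999988079071, 2.5], [-0.8999999761581421, 2.799999952316284], [-0.6000000238418579, 2.0], [-0.699999988079071, 1.399999976158142], [-0.6000000238418579, 1.0], [0.4000000059604645, 1.100000023841858], [-0.6000000238418579, 0.8999999761581421]] [1 1 1 1 1 1 1] theta [ 0.09391859 -0.00024993] foot lift mm 5.157931887411436
```

```bash
python3 -c "
from rig import ctrl
print(ctrl.close_job())"
```

```text
the job is handed in; nothing more can be done
None
```

The job is handed in, with no verdict returned: battery and can stand upright in the case, and the gripped wooden wedge holds the case's front feet about 3–5 mm off the board by estimate.

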